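# Seat a copper cover in the sloping corner nest

### The arm

A 7-joint arm with a two-finger parallel gripper is mounted at the origin on the work surface. World frame = base frame: x ahead of the robot, y to its left, z up, the work surface at z = 0. Lengths are in m, angles in rad, forces in N, time in s.
With the tool pointing down it reaches from about 0.425 to 1.025 m from the base axis. Payload 9.4 kg.
Tool frame: the origin (TCP) lies at the very end of the fingers, on their centre line; the grasp point (between the pads) lies 19 mm behind it (bot.grasp_offset is the distance from the TCP to the grasp point, in m); z points along the fingers, y is the line along which they close (so a half turn about z gives the same grasp; the last joint's range is limited). The gripper opens to 93 mm and grips with 3 to 60 N. Pads are 15 mm wide; open, the fingers measure 128 mm over their backs; the gripper's body (75 mm by 188 mm) begins 65 mm behind the grasp point.
Start: joints at [1.186, 0.599, -0.003, 1.599, 0.002, 0.943, -0.08], TCP at [0.22, -0.691, 0.219] pointing down, gripper open.
Joint ranges: [-2.57, 2.57], [-0.35, 1.97], [-1.29, 1.29], [0.11, 2.56], [-1.05, 4.19], [0.11, 1.86], [-2.63, 2.63]. Speed limits (rad/s): [2.22, 2.22, 3.01, 3.01, 3.14, 3.14, 3.14].

### API

Orientations are given as a unit quaternion [x, y, z, w].
In Python, from rig import bot gives the robot as it stands. The module is installed in compiled form; this text tells all that it offers.
- The arm moves only by the shell command python3 -m crank 'ROWS' [FORCE]. ROWS is JSON, a list of rows, each a list of 7 numbers: the turn, a rotation vector about the tool's x, y, z in rad, then the shift along the tool's x, y, z in m, then the closure in counts, from 0 (fully open) to 255 (shut). In form: [[rx, ry, rz, tx, ty, tz, jaw], ...]. A call has exactly 8 rows; each row shifts and turns the commanded pose from where the row before left it, along the tool's axes as they then stand; what a row does not reach is not made up. A row lasts 1/8 s, in which the tool goes at most 62.5 mm and 10.7 degrees, less where a joint would pass 70% of its speed; a pose out of reach is approached as far as the arm can. A call is refused whole if a number of a shift passes 0.0625 or a number of a turn 0.188, either way. A call with a gripper value outside its range is refused whole. The fingers move at their own pace and stop on an object; FORCE is the grip in N (left out, the last holds). Time passes only in rows, so rows that do not move let the fingers close, or fill a call up. It gives the time, the measured TCP pose, the force, the opening and the grip force at its end, in the units of the state.
- bot.get_obs(): the state, without advancing time (a new reading comes with each control period).
- bot.camera(name): name is "scene" or "top"; returns a dict with "color" (384x512x3 uint8, red, green, blue), "fx", "fy", "cx", "cy" (pixels), "extrinsics" (4x4, takes a point from camera to world coordinates). Camera axes: x right, y up, looking along -z (the intrinsics and any distortion apply to the point x, -y, -z); pixel columns grow to the right and rows downward; lengths in m; the calibration is good to about 2 mm. A picture is of the moment at which its call begins. There is no depth.
- bot.finish_job(): hands the job in; it is judged then, once.
The state is a dict: "t": time; "joints": joint angles; "dq": joint speeds; "tau": joint torques, N m; "position": TCP position; "eef_rot": TCP orientation; "ft_force": force on the tool from outside, world axes, zero at the start; "moment": the same for the moment, N m; "grip_width": opening from 0.0 (shut) to 1.0 (fully open); "grasp_force": force on a finger pad.
Only numpy, scipy, OpenCV 4.12 (cv2) and the standard library are available. Lean on these libraries where they do the work, as an engineer would, in place of code of your own. Each camera call takes 0.05 s, during which the arm holds its last target. There are 200 camera calls.

### The job

Pick up the copper cover plate by its brass grip bar, lay it gently on the sloping steel plate of the green fixture with its cut corner pointing up the slope, and let go 15 to 30 mm short of the corner of the two fences, so that it slides down into the corner by itself. Then slowly push the red sliding jaw down the slope until its brass pad meets the cut corner and press with about 10 N (never more than 16 N) for about a second, so that the cover sits fully home against both fences; leave the jaw there bearing on the cover, let go and back off. Do not disturb the other things on the bench.

Things in the scene. Friction and masses are not known exactly. Their poses are not given: they have to be found in the camera images.
- cover: Copper cover plate, 80 mm square, 5 mm thick, 240 to 400 g, lying flat. Origin: centre of the square, on the underside; z up out of the plate. x runs along the diagonal to the cut corner, whose 22.6 mm wide cut edge is square to x at x = 45.3 mm; the opposite whole corner is at x = -56.6 mm, the other two at y = +-56.6 mm.
- cover_bar (a point): Middle of the brass grip bar standing on the centre of the cover, 30 mm above the cover's underside; axes as the cover's. The bar is 40 mm long along x, 12 mm thick along y; its top is 43 mm above the underside.
- nest: Sloping steel plate, 240 x 150 mm, tilted 18 degrees, of the fixed green fixture. Origin: on its surface where the inner faces of the two dark fences would meet (the corner). x points up the slope, y across it (level), z out of it. The plate spans x -20 to 220, y +-75 mm. The fences run at 45 degrees either side of x, 11 mm high, 12 mm thick, from 12 to 82 mm along their inner faces.
- nest_home (a point): Point of the sloping plate's surface, 56.6 mm up the slope from the corner, where the cover's origin lies when fully home with all its axes along the plate's; the cut edge is then 101.9 mm from the corner. Friction is about 0.14 to 0.22, so a released cover slides down; if off centre or askew it can stop some millimetres short, and the jaw then drives it home.
- jaw: Red jaw block, 30 x 30 mm, 16 mm high, on the upper end of the sloping plate. Origin: middle of its front (down-slope) face, at the underside; axes as the sloping plate's. A rigid brass pad, 20 mm wide, sticks out 2 to 14 mm from that face, set differently each time. The jaw slides only along the slope with about 3 N of dry friction and stays where left. Its face starts 158 to 170 mm from the corner.
- jaw_post (a point): Point on the upright steel post of the jaw, to hold or push it by, 18 mm up the slope from the jaw's face and 43 mm above the jaw's origin; axes as the sloping plate's. The post is 16 mm long along x, 12 mm thick along y; it stands on the block from 16 to 58 mm above the origin.
- disc: Loose round copper blank, 56 mm across, 6 mm thick; origin at the underside's centre. Leave alone.
- punch: Loose dark steel punch, 110 x 11 x 11 mm, lying along its x; origin at the underside's centre. Leave alone.
- hammer: Loose hammer lying along its x; leave alone.
- wrench: Loose wrench lying along its x; leave alone.
- cup: Loose copper cup, 68 mm across, 75 mm high; origin at the underside's centre. Leave alone.
- tin: Loose amber rivet jar, 64 mm across, 70 mm high; origin at the underside's centre. Leave alone.
There are look-alikes about, which are no part of the job. What is shaped like the cover but purple or turquoise is not meant.

How it is judged:
By the outcome, as a careful person would: the job done as asked, in the order asked, and still so for the second after the job is handed in, with the robot touching nothing.
It also fails if it takes over 58 s, if anything falls off the work surface, if the arm or the gripper's body presses on something with over 40 N, if the wrist force passes 120 N, or if a joint passes its speed limit or range.

## Working session

There is one attempt and no reset: what is moved stays moved. The work goes in short steps, Python scripts to look and compute and a shell command to move; the robot and the scene stay as the last step left them, time stands still between calls to the robot, and variables do not carry over. Pictures are saved under pics/ and viewed, at most 10 in all, crops included, and the job is handed in when it is done.

```bash
mkdir -p pics
python3 - <<'E'
from rig import bot
import cv2,numpy as np
for n in("scene","top"):
    c=bot.camera(n); cv2.imwrite(f"pics/{n}0.png",c["color"][:,:,::-1]); np.savez(f"{n}0.npz",**c)
    print(n,{k:c[k] for k in c if k not in("color",)})
a=[cv2.imread(f"pics/{n}0.png") for n in("scene","top")]
print(bot.get_obs())
E
```

```text
scene {'fx': 403.0423952145244, 'fy': 403.0423952145244, 'cx': 257.2353839669824, 'cy': 188.2067197855407, 'extrinsics': array([[-0.77344397, -0.3212801 ,  0.54640966,  1.3540125 ],
       [ 0.63346465, -0.42240027,  0.64830591,  0.90533106],
       [ 0.0225158 ,  0.8475595 ,  0.53022253,  0.87783461],
       [ 0.        ,  0.        ,  0.        ,  1.        ]])}
top {'fx': 347.4502864675808, 'fy': 347.4502864675808, 'cx': 247.72906649547832, 'cy': 195.98706437949375, 'extrinsics': array([[-0.02870278,  0.99273098, -0.11688176,  0.47551745],
       [-0.99950827, -0.02702683,  0.01589896,  0.01470562],
       [ 0.01262444,  0.11728063,  0.99301857,  1.14019409],
       [ 0.        ,  0.        ,  0.        ,  1.        ]])}
{'t': 0.1, 'joints': array([ 1.18631394,  0.60003952, -0.00254454,  1.60005721,  0.00180743,
        0.94291121, -0.07978195]), 'dq': array([-0.00029356, -0.00312432, -0.0002128 , -0.00301159, -0.00178746,
        0.00062911, -0.00026856]), 'tau': array([ 5.24281320e-03, -7.66559100e+01,  1.50211327e+00, -2.52938694e+01,
       -5.23910648e-02,  1.36022503e-02,  4.88331705e-05]), 'position': array([ 0.21948515, -0.69051011,  0.21784774]), 'eef_rot': array([ 9.88175577e-01,  1.53324916e-01, -1.75473723e-04, -6.84487072e-04]), 'ft_force': array([-0.2250889 ,  0.28105047,  0.78524733]), 'moment': array([-0.10188971,  0.00777712, -0.03196012]), 'grasp_force': 0.0, 'grip_width': 1.0018845395382172}
```

View pics/scene0.png

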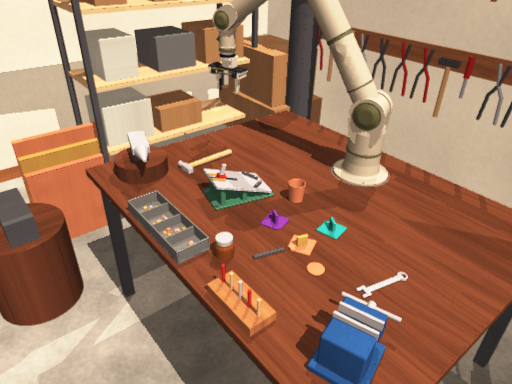

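View pics/top0.png

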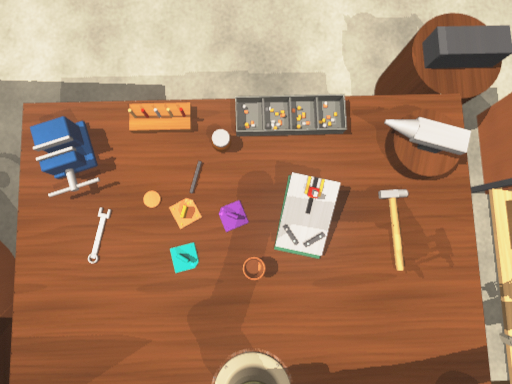

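The scene view shows the copper cover at about (302,243) and the nest at (238,186). In the top view the cover is at (185,212), with the nest at (308,215) and the red jaw at (315,188). Next I'll look at enlarged crops.

Run:
```python
import cv2,numpy as np
s=cv2.imread("pics/scene0.png");t=cv2.imread("pics/top0.png")
def crop(im,x,y,w,h,W,H): return cv2.resize(im[y:y+h,x:x+w],(W,H),interpolation=cv2.INTER_CUBIC)
# scale: cover 40x30 ->x10 ; nest 
a=crop(t,164,194,40,36,400,300+60)[:300]; b=crop(s,282,228,40,30,400,300)
c=crop(t,262,165,90,100,270,300); d=crop(s,196,160,84,50,504,300)
top=np.hstack([a,b]); bot_=np.hstack([c,d])[:, :800]
bot_=np.hstack([bot_,np.zeros((300,800-bot_.shape[1],3),np.uint8)])
cv2.imwrite("pics/crop0.png",np.vstack([top,bot_]))
```

```text
(no output)
```

View pics/crop0.png

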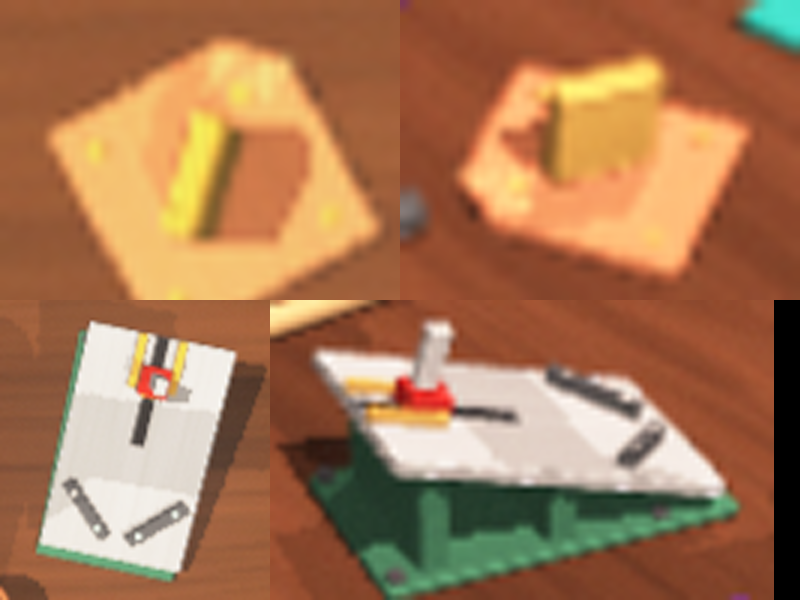

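The crops show the cover's cut corner pointing away from the robot (top view about (189.5,199)) with the bar along it. The nest's fence corner is at the near end and the jaw and post at the far end. I'll triangulate the plate, cover and post corners from both views.

```bash
cat > h.py <<'E'
import cv2,numpy as np
from scipy.spatial.transform import Rotation as R
def ray(c,uv):
    E=c["extrinsics"]; d=E[:3,:3]@np.array([(uv[0]-c["cx"])/c["fx"],-(uv[1]-c["cy"])/c["fy"],-1]); return E[:3,3],d/np.linalg.norm(d)
def plane(c,uv,z):
    o,d=ray(c,uv); return o+d*(z-o[2])/d[2]
def tri(c1,p1,c2,p2):
    A=np.zeros((3,3));b=np.zeros(3);rs=[ray(c1,p1),ray(c2,p2)]
    for o,d in rs: P=np.eye(3)-np.outer(d,d);A+=P;b+=P@o
    x=np.linalg.solve(A,b); return x,[np.linalg.norm(np.cross(x-o,d)) for o,d in rs][0]*2
def proj(c,X):
    E=c["extrinsics"];p=E[:3,:3].T@(np.asarray(X)-E[:3,3]);return np.array([c["cx"]+c["fx"]*p[0]/-p[2],c["cy"]-c["fy"]*p[1]/-p[2]])
def kabsch(M,W):
    m,w=M.mean(0),W.mean(0);Q,_=R.align_vectors(W-w,M-m);return Q,w-Q.apply(m)
def sub(c,p,w=2):
    g=cv2.cvtColor(c["color"],cv2.COLOR_RGB2GRAY);q=np.array([[p]],np.float32)
    r=cv2.cornerSubPix(g,q.copy(),(w,w),(-1,-1),(3,30,.01))[0,0];return r if np.linalg.norm(r-p)<1.6 else np.array(p)
E
python3 - <<'E'
from h import *
np.set_printoptions(precision=4,suppress=True)
T=dict(np.load("top0.npz"));S=dict(np.load("scene0.npz"))
ct=lambda x,y,ox,oy,k:(ox+(x+.5)/k-.5,oy+(y+.5)/k-.5)
t3=lambda x,y:ct(x,y-300,262,165,3);s6=lambda x,y:ct(x-270,y-300,196,160,6)
t10=lambda x,y:ct(x,y,164,194,10);s10=lambda x,y:ct(x-400,y,282,228,10)
M=np.array([[220,75,0],[220,-75,0],[-20,-75,0],[-20,75,0]])/1000
tp=[t3(90,322),t3(237,350),t3(181,573),t3(40,546)]
sp=[s6(395,470),s6(318,352),s6(632,378),s6(722,490)]
for f in(0,1):
    W=[];
    for a,b in zip(tp,sp):
        if f:a,b=sub(T,a),sub(S,b)
        x,e=tri(T,a,S,b);W.append(x);print(x,"gap mm",e*1e3,np.round(a,1),np.round(b,1))
    W=np.array(W);Q,o=kabsch(M,W);print("nest o",o,"res mm",(W-Q.apply(M)-o)*1e3)
    X=Q.as_matrix();print("xaxis",X[:,0],"yaxis",X[:,1],"tilt",np.degrees(np.arcsin(X[2,0])),"head",np.degrees(np.arctan2(X[1,0],X[0,0])))
    print("home",o+Q.apply([.0566,0,0]))
x,e=tri(T,t3(160,382),S,s6(437,323));print("post top",x,e, "in nest",Q.inv().apply(x-o))
C=np.array([[45.3,11.3,5],[45.3,-11.3,5],[0,-56.6,5],[0,56.6,5]])/1000
tp=[t10(222,38),t10(292,60),t10(380,232),t10(48,132)]
sp=[s10(500,225),s10(460,180),s10(520,65),s10(680,277)]
W=[]
for a,b in zip(tp,sp):
    x,e=tri(T,a,S,b);W.append(x);print(x,"gap",e*1e3)
W=np.array(W);Q,o=kabsch(C,W);print("cover o",o,"head",np.degrees(np.arctan2(*Q.as_matrix()[[1,0],0])),"res",(W-Q.apply(C)-o)*1e3)
W=np.array([plane(T,a,.005) for a in tp]);Q,o=kabsch(C,W);print("top-plane cover",o,np.degrees(np.arctan2(*Q.as_matrix()[[1,0],0])),(W-Q.apply(C)-o)*1e3)
x,e=tri(T,t10(198,177),S,s10(607,82));print("bar top",x,e*1e3)
a=plane(T,t10(216,121),.043);b=plane(T,t10(180,236),.043);d=a-b;print("bar ends",a,b,np.linalg.norm(d),np.degrees(np.arctan2(d[1],d[0])))
E
```

```text
[ 0.6682 -0.1381  0.099 ] gap mm 0.46845903363227337 [291.7 172. ] [216.4 187.9]
[ 0.6325 -0.2825  0.1051] gap mm 4.747922051337317 [340.7 181.3] [203.6 168.2]
[ 0.4086 -0.2307  0.0314] gap mm 3.826837352327359 [322.  255.7] [255.9 172.6]
[ 0.4437 -0.0869  0.0239] gap mm 4.447823315401352 [275.  246.7] [270.9 191.2]
nest o [ 0.4455 -0.1632  0.0341] res mm [[ 0.7878 -0.7165  0.6847]
 [ 0.8576  0.3463 -0.1395]
 [-0.5375  1.0068  0.0716]
 [-1.1079 -0.6365 -0.6168]]
xaxis [ 0.9273 -0.2132  0.3078] yaxis [ 0.2383  0.9701 -0.046 ] tilt 17.92521051818607 head -12.94642278197475
home [ 0.498  -0.1753  0.0515]
[ 0.6685 -0.1381  0.0958] gap mm 4.029280148901316 [292.  171.5] [217.  188.8]
[ 0.6314 -0.2839  0.1034] gap mm 0.7960826810783549 [340.4 182.5] [203.  168.2]
[ 0.411  -0.2287  0.0333] gap mm 5.034463689629333 [321.6 254.8] [255.9 172.6]
[ 0.4475 -0.0846  0.0266] gap mm 1.8509631903249084 [274.6 245.2] [270.9 191.2]
nest o [ 0.4467 -0.1612  0.0355] res mm [[-1.3875  0.4298 -0.6438]
 [-0.8709 -0.3822 -0.007 ]
 [ 1.6667  0.4688  0.2238]
 [ 0.5917 -0.5163  0.4271]]
xaxis [ 0.9289 -0.2265  
[... 174 characters left out ...]
6 in nest [0.1818 0.0005 0.0673]
[0.6088 0.2015 0.0046] gap 4.102620201627494
[0.6021 0.1775 0.0042] gap 0.7713918619388027
[0.5454 0.1484 0.0069] gap 1.3102415039962096
[0.5801 0.2575 0.0054] gap 1.7927091139703228
cover o [0.5623 0.2031 0.0012] head -17.55881520628105 res [[-0.3047  1.3333  0.3349]
 [-0.1795 -1.1048 -0.3144]
 [-0.0664 -0.7123  0.066 ]
 [ 0.5505  0.4837 -0.0866]]
top-plane cover [ 0.5631  0.2029 -0.    ] -18.375339998024884 [[ 0.5349  0.6094  0.    ]
 [-0.2283 -0.7847  0.    ]
 [-0.1684 -0.1366  0.    ]
 [-0.1381  0.3119  0.    ]]
bar top [0.5616 0.2021 0.0416] 0.49837373920619266
bar ends [0.5793 0.1959 0.043 ] [0.5432 0.2075 0.043 ] 0.037865369528902945 -17.81940271159345
```

```bash
python3 -m crank '[[0,0,0,0.0486,-0.0292,0,0],[0,0,0,0.0486,-0.0292,0,0],[0,0,0,0.0486,-0.0292,0,0],[0,0,0,0.0486,-0.0292,0,0],[0,0,0,0.0486,-0.0292,0,0],[0,0,0,0.0486,-0.0292,0,0],[0,0,0,0.0486,-0.0292,0,0],[0,0,0,0.0486,-0.0292,0,0]]' 20
python3 -m crank '[[0,0,0,0.0208,-0.0514,0,0],[0,0,0,0.0208,-0.0514,0,0],[0,0,0,0.0208,-0.0514,0,0],[0,0,0,0.0208,-0.0514,0,0],[0,0,0,0.0208,-0.0514,0,0],[0,0,0,0.0208,-0.0514,0,0],[0,0,0,0.0208,-0.0514,0,0],[0,0,0,0.0208,-0.0514,0,0]]'
python3 -m crank '[[0,0,0,0.0208,-0.0514,0,0],[0,0,0,0.0208,-0.0514,0,0],[0,0,0.156,0,0,0,60],[0,0,0.156,0,0,0,60],[0,0,0.156,0,0,0,60],[0,0,0.156,0,0,0,60],[0,0,0,0,0,0,60],[0,0,0,0,0,0,60]]'
cat > st.py <<'E'
from rig import bot
from h import *
np.set_printoptions(precision=4,suppress=True)
s=bot.get_obs();r=R.from_quat(s["eef_rot"]);m=r.as_matrix()
print(s["t"],s["position"],"x",m[:,0],"z",m[:,2],"q",s["joints"],"F",s["ft_force"],s["grip_width"],s["grasp_force"])
def go(p,Rt=None):
    "shift in present tool axes, then turn"
    print("shift",r.inv().apply(np.array(p)-s["position"]))
    if Rt is not None: print("turn",(r.inv()*Rt).as_rotvec())
E
python3 -c "
from st import *
go([.5627,.203,.013],R.from_matrix(np.c_[[np.cos(-.314),np.sin(-.314),0],[np.sin(-.314),-np.cos(-.314),0],[0,0,-1]]))"
```

```text
t: 1.1
position: [0.5203, -0.349, 0.2184]
eef_rot: [0.988, 0.153, -0.0, -0.0]
ft_force: [0.4, -0.2, -0.1]
grip_width: 1.003
grasp_force: 0.0
t: 2.1
position: [0.5532, 0.0935, 0.2185]
eef_rot: [0.988, 0.153, -0.0, 0.0]
ft_force: [1.3, 0.5, 1.6]
grip_width: 1.002
grasp_force: 0.0
t: 3.1
position: [0.5617, 0.2024, 0.2184]
eef_rot: [0.988, -0.156, -0.0, 0.0]
ft_force: [-0.4, 0.8, -0.1]
grip_width: 0.766
grasp_force: 0.0
3.1 [0.5617 0.2024 0.2184] x [ 0.9516 -0.3075 -0.0003] z [-0.0004 -0.0002 -1.    ] q [-0.5102  0.4464  0.0987  1.9054 -0.0597  0.793  -2.2625] F [-0.3892  0.7636 -0.0974] 0.7664167585416619 0.0
shift [ 0.0008 -0.0009  0.2054]
turn [0.0003 0.0003 0.0015]
```

```bash
python3 -m crank '[[0,0,0,0.0008,-0.0009,0.045,60],[0,0,0,0,0,0.045,60],[0,0,0,0,0,0.04,60],[0,0,0,0,0,0.03,60],[0,0,0,0,0,0.02,60],[0,0,0,0,0,0.015,60],[0,0,0,0,0,0.01,60],[0,0,0,0,0,0,60]]'
python3 -m crank '[[0,0,0,0,0,0,255],[0,0,0,0,0,0,255],[0,0,0,0,0,0,255],[0,0,0,0,0,0,255],[0,0,0,0,0,0,255],[0,0,0,0,0,0,255],[0,0,0,0,0,0,255],[0,0,0,0,0,0,255]]' 25
python3 -c "
from st import *
c=bot.camera('scene');d=bot.camera('top')
a=cv2.resize(c['color'][200:275,260:360],(400,300),interpolation=2);b=cv2.resize(d['color'][175:250,140:240],(400,300),interpolation=2)
cv2.imwrite('pics/g1.png',np.hstack([a,b])[:,:,::-1])"
```

```text
t: 4.1
position: [0.5628, 0.2028, 0.0132]
eef_rot: [0.988, -0.157, -0.0, 0.0]
ft_force: [-0.6, 1.0, 0.6]
grip_width: 0.763
grasp_force: 0.0
t: 5.1
position: [0.5629, 0.2029, 0.0136]
eef_rot: [0.988, -0.157, -0.0, 0.0]
ft_force: [-0.7, 0.9, 0.3]
grip_width: 0.127
grasp_force: 25.0
5.1 [0.5629 0.2029 0.0136] x [ 0.9504 -0.311  -0.0001] z [-0.0001 -0.0001 -1.    ] q [-0.4741  0.7349  0.0501  2.0339 -0.0919  0.375  -2.2385] F [-0.6968  0.851   0.2604] 0.12741026742650033 24.976267218589783
```

View pics/g1.png

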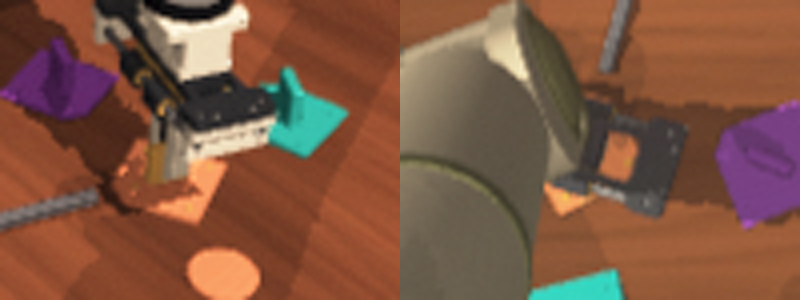

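The plate is gripped (11.8 mm opening), and disc, punch and look-alikes are untouched. I'll lift and go above the nest.

```bash
python3 -m crank '[[0,0,0,0,0,-0.01,255],[0,0,0,0,0,-0.02,255],[0,0,0,0,0,-0.03,255],[0,0,0,0,0,-0.04,255],[0,0,0,0,0,-0.04,255],[0,0,0,0,0,-0.03,255],[0,0,0,0,0,-0.02,255],[0,0,0,0,0,0,255]]' 25
cat > nest.py <<'E'
from st import *
def nest(o=(.446,-.162,.034),psi=-13.3,tilt=18):
    Q=R.from_euler("ZY",[psi,-tilt],degrees=True); return Q,np.array(o)
FLIP=R.from_matrix(np.diag([1,-1,-1]))
def target(p,**k):
    Q,o=nest(**k); return o+Q.apply(p),Q*FLIP
E
python3 -c "
from nest import *
p,Rt=target([.0786,0,.0133+.05]);print(p);go(p,Rt)"
```

```text
t: 6.2
position: [0.5634, 0.2032, 0.2053]
eef_rot: [0.988, -0.157, 0.001, -0.001]
ft_force: [0.2, -0.5, -2.8]
grip_width: 0.128
grasp_force: 25.0
6.2 [0.5634 0.2032 0.2053] x [ 0.9504 -0.311   0.0021] z [ 0.0026  0.0013 -1.    ] q [-0.5108  0.4627  0.1002  1.9169 -0.0649  0.7621 -2.2612] F [ 0.2257 -0.4962 -2.8015] 0.12842714641844577 24.975727200508118
[ 0.4997 -0.1747  0.1185]
shift [0.0568 0.3791 0.0862]
turn [ 0.0113  0.3118 -0.0837]
```

```bash
python3 -m crank '[[0,0,0,0.0044,0.025,0,255],[0,0,0,0.006,0.045,0,255],[0,0,0,0.009,0.06,0,255],[0,0,0,0.009,0.06,0,255],[0,0,0,0.009,0.06,0,255],[0,0,0,0.009,0.06,0,255],[0,0,0,0.006,0.045,0,255],[0,0,0,0.0044,0.0241,0,255]]'
python3 -m crank '[[0,0.03,-0.01,0,0,0,255],[0.003,0.06,-0.02,0,0,0,255],[0.003,0.08,-0.02,0,0,0,255],[0.003,0.08,-0.02,0,0,0,255],[0.002,0.06,-0.014,0,0,0,255],[0,0,0,0,0,0,255],[0,0,0,0,0,0,255],[0,0,0,0,0,0,255]]'
python3 -c "
from nest import *
p,Rt=target([.0786,0,.0133+.02]);print(p);go(p,Rt)
c=bot.camera('scene');d=bot.camera('top');np.savez('s2.npz',**c)
a=cv2.resize(c['color'][120:220,180:300],(480,400),interpolation=2);b=cv2.resize(d['color'][165:265,262:342],(320,400),interpolation=2)
cv2.imwrite('pics/n1.png',np.hstack([a,b])[:,:,::-1])"
```

```text
t: 7.2
position: [0.4964, -0.1787, 0.2026]
eef_rot: [0.987, -0.16, -0.001, 0.0]
ft_force: [-0.4, 0.7, -2.2]
grip_width: 0.13
grasp_force: 25.0
t: 8.2
position: [0.4994, -0.1753, 0.2035]
eef_rot: [0.981, -0.114, 0.153, 0.018]
ft_force: [-0.1, 0.6, -2.7]
grip_width: 0.129
grasp_force: 25.0
8.2 [ 0.4994 -0.1753  0.2035] x [ 0.9271 -0.2185  0.3045] z [ 0.2961 -0.0712 -0.9525] q [ 0.1813  0.2968  0.0606  2.291  -0.0735  0.2454 -1.4975] F [-0.0753  0.5689 -2.7092] 0.12888183106485157 24.975802302360535
[ 0.5087 -0.1768  0.09  ]
shift [-0.0256 -0.0008  0.111 ]
turn [0.0012 0.0047 0.0007]
```

View pics/n1.png

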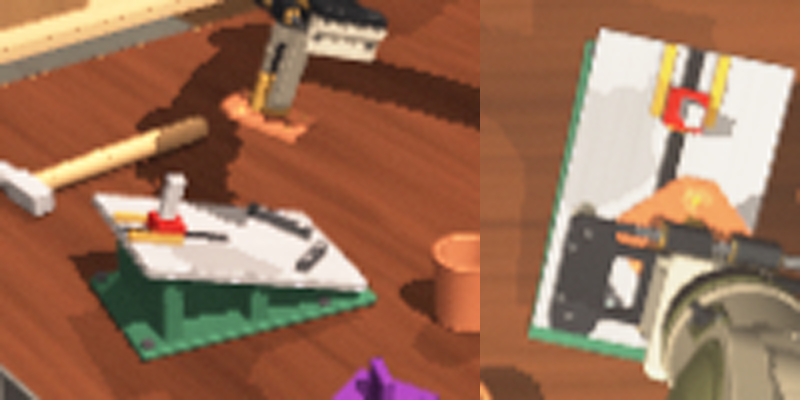

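The cover is held over the plate, aligned with the slot and clear of the jaw. Joint 6 is getting near its lower limit (0.245 against 0.11), so I'll check how it develops while lowering.

```bash
python3 -m crank '[[0,0,0,-0.005,0,0.008,255],[0,0,0,-0.005,0,0.01,255],[0,0,0,-0.005,-0.0008,0.01,255],[0,0,0,-0.005,0,0.01,255],[0,0,0,-0.005,0,0.01,255],[0,0,0,0,0,0.006,255],[0,0,0,0,0,0,255],[0,0,0,0,0,0,255]]'
python3 - <<'E'
from nest import *
p,Rt=target([.0786,0,.0133+.02]);go(p,Rt)
from scipy.optimize import least_squares
D=np.array([[.600,1.600,.943,.7246,.2178],[.4464,1.9054,.793,.597,.2184],[.7349,2.0339,.375,.598,.0136],[.2968,2.291,.2454,.5293,.2035]])
q=s["joints"];D=np.vstack([D,[q[1],q[3],q[5],np.hypot(*s["position"][:2]),s["position"][2]]])
f=lambda L,a,b,c:(L[0]*np.sin(a)+L[1]*np.sin(a+b)+L[2]*np.sin(a+b+c),L[3]+L[0]*np.cos(a)+L[1]*np.cos(a+b)+L[2]*np.cos(a+b+c))
r0=least_squares(lambda L:np.r_[f(L,*D[:,:3].T)[0]-D[:,3],f(L,*D[:,:3].T)[1]-D[:,4]],[.4,.4,.3,.3]);L=r0.x;print("L",L,"res",r0.fun)
for zz in(.0633,.0333,.0133):
    p,_=target([.0786,0,zz]);rr=np.hypot(*p[:2])
    g=least_squares(lambda q:np.r_[np.array(f(L,*q))-[rr,p[2]],q.sum()-np.pi+.314],[.4,2.3,.1]);print(zz,rr,p[2],g.x,g.cost)
E
```

```text
t: 9.3
position: [0.4939, -0.1736, 0.1502]
eef_rot: [0.982, -0.114, 0.149, 0.017]
ft_force: [-0.2, 0.3, -2.7]
grip_width: 0.129
grasp_force: 25.0
9.3 [ 0.4939 -0.1736  0.1502] x [ 0.9297 -0.2192  0.2961] z [ 0.2882 -0.0678 -0.9552] q [ 0.2696  0.3922 -0.0537  2.3458  0.218   0.106  -1.7926] F [-0.2196  0.2964 -2.7206] 0.1288771042954112 24.975732564926147
shift [-0.0034 -0.0003  0.0621]
turn [-0.0003  0.0136  0.0005]
L [0.6506 0.4445 0.3442 0.2877] res [ 0.0016 -0.0016 -0.0006 -0.0008  0.0006  0.0011 -0.001  -0.0014  0.0004
  0.0009]
0.0633 0.5293685490058794 0.1184906132393541 [ 0.4623  2.3757 -0.0104] 5.528131897979215e-20
0.0333 0.5385896533301147 0.0899589177504995 [ 0.5288  2.3765 -0.0777] 9.389985940787631e-18
0.0133 0.5447379879435993 0.07093778742459642 [ 0.5729  2.3746 -0.1199] 7.359008554238653e-17
```

Joint 6 hits its limit: the final pose with the tool normal to the slope isn't reachable in this wrist configuration. I'll set the cover back where it lay and regrip it with the tool pitched 18° about the bar, so the tool is vertical at the nest.

```bash
python3 -m crank '[[0,0,0,0,0,-0.02,255],[0,0,0,0,0,-0.03,255],[0,-0.03,0.01,0,0,-0.015,255],[0,-0.07,0.02,0,0,0,255],[-0.003,-0.08,0.02,0,0,0,255],[-0.003,-0.08,0.02,0,0,0,255],[-0.003,-0.05,0.014,0,0,0,255],[0,0,0,0,0,0,255]]'
python3 -c "
from nest import *
a=-.3155;Rt=R.from_euler('z',a)*FLIP
go([.5629,.2029,.2053],Rt)"
```

```text
t: 10.3
position: [0.4762, -0.1687, 0.2124]
eef_rot: [0.988, -0.156, -0.004, -0.003]
ft_force: [-0.2, 0.4, -2.7]
grip_width: 0.126
grasp_force: 25.0
10.3 [ 0.4762 -0.1687  0.2124] x [ 0.9511 -0.3088 -0.009 ] z [-0.0069  0.0076 -0.9999] q [ 0.369   0.3557 -0.1807  2.0881  0.0865  0.7133 -1.7513] F [-0.1506  0.3534 -2.7176] 0.12568367792626228 24.97579425573349
shift [-0.0322 -0.3801  0.0093]
turn [-0.0051  0.009   0.0015]
```

```bash
python3 -m crank '[[-0.005,0.009,0.0015,-0.002,-0.025,0,255],[0,0,0,-0.004,-0.045,0,255],[0,0,0,-0.005,-0.06,0,255],[0,0,0,-0.005,-0.06,0,255],[0,0,0,-0.005,-0.06,0,255],[0,0,0,-0.005,-0.06,0,255],[0,0,0,-0.004,-0.045,0,255],[0,0,0,-0.0022,-0.0251,0,255]]'
python3 -m crank '[[0,0,0,0,0,0.03,255],[0,0,0,0,0,0.04,255],[0,0,0,0,0,0.04,255],[0,0,0,0,0,0.03,255],[0,0,0,0,0,0.015,255],[0,0,0,0,0,0.01,255],[0,0,0,0,0,0,255],[0,0,0,0,0,0,255]]'
python3 -c "
from nest import *
a=-.3155;Rt=R.from_euler('z',a)*FLIP
go([.5629,.2029,.0133],Rt)"
```

```text
t: 11.3
position: [0.5624, 0.205, 0.212]
eef_rot: [0.988, -0.156, -0.0, -0.0]
ft_force: [0.4, -0.3, -2.6]
grip_width: 0.125
grasp_force: 25.0
t: 12.3
position: [0.5633, 0.202, 0.048]
eef_rot: [0.988, -0.157, 0.0, 0.0]
ft_force: [0.8, 0.6, -3.0]
grip_width: 0.129
grasp_force: 25.0
12.3 [0.5633 0.202  0.048 ] x [ 0.9504 -0.3111  0.0005] z [ 0.0003 -0.0007 -1.    ] q [-0.3432  0.6815 -0.144   2.0134  0.2067  0.4603 -2.5281] F [ 0.7728  0.596  -3.0361] 0.12900583866106663 24.97576743364334
shift [-0.0006 -0.0007  0.0347]
turn [ 0.0006 -0.0005 -0.0008]
```

```bash
python3 -m crank '[[0,0,-0.175,-0.0006,-0.0007,0,255],[0,0,-0.175,0,0,0,255],[0,0,0,0,0,0.01,255],[0,0,0,0,0,0.01,255],[0,0,0,0,0,0.006,255],[0,0,0,0,0,0.004,255],[0,0,0,0,0,0.002,255],[0,0,0,0,0,0.001,255]]'
python3 -m crank '[[0,0,0,0,0,0.001,255],[0,0,0,0,0,0,255],[0,0,0,0,0,0,255],[0,0,0,0,0,0,60],[0,0,0,0,0,0,60],[0,0,0,0,0,0,60],[0,0,0,0,0,0,60],[0,0,0,0,0,0,60]]'
python3 -c "
from nest import *"
```

```text
t: 13.3
position: [0.5624, 0.2028, 0.014]
eef_rot: [1.0, 0.017, -0.001, 0.001]
ft_force: [-0.0, 0.3, -2.3]
grip_width: 0.132
grasp_force: 25.0
t: 14.3
position: [0.5623, 0.2027, 0.013]
eef_rot: [1.0, 0.017, -0.001, 0.001]
ft_force: [0.2, -0.1, 0.3]
grip_width: 0.62
grasp_force: 0.0
14.3 [0.5623 0.2027 0.013 ] x [ 0.9994  0.0337 -0.0012] z [-0.0012 -0.0013 -1.    ] q [-0.3043  0.7402 -0.2057  2.0228  0.3515  0.4137 -2.3184] F [ 0.2372 -0.0707  0.307 ] 0.6195609552185563 0.0
```

```bash
python3 -m crank '[[0,0,0,-0.0059,0,-0.005,60],[0,-0.104,0,0,0,0,60],[0,-0.105,0,0,0,0,60],[0,-0.105,0,0,0,0,60],[0,0,0,0,0,0,60],[0,0,0,0,0,0,60],[0,0,0,0.0017,0,0.0052,60],[0,0,0,0,0,0,60]]'
python3 -c "
from nest import *
Rt=R.from_euler('z',.0337)*FLIP*R.from_euler('y',-.314)
go([.5623-.0059,.2027-.0002,.0125],Rt)"
```

```text
t: 15.3
position: [0.5557, 0.2026, 0.0126]
eef_rot: [0.987, 0.017, -0.157, 0.004]
ft_force: [-0.3, -0.3, -0.1]
grip_width: 0.764
grasp_force: 0.0
15.3 [0.5557 0.2026 0.0126] x [ 0.9502  0.0327 -0.3099] z [-0.3096 -0.0124 -0.9508] q [-0.1545  0.8531 -0.3737  1.7926  0.2093  0.8396 -2.1485] F [-0.3451 -0.3265 -0.0556] 0.7644806041921114 0.0
shift [ 0.0007  0.0002 -0.0002]
turn [0.002  0.001  0.0006]
```

```bash
python3 -m crank '[[0,0,0,0,0,0,255],[0,0,0,0,0,0,255],[0,0,0,0,0,0,255],[0,0,0,0,0,0,255],[0,0,0,0,0,0,255],[0,0,0,0,0,0,255],[0,0,0,0,0,0,255],[0,0,0,0,0,0,255]]' 35
python3 - <<'E'
from nest import *
C=R.from_euler('z',.0337);o=np.array([.5623,.2027,0])
np.savez("rel.npz",p=C.inv().apply(s["position"]-o),q=(C.inv()*r).as_quat());print(C.inv().apply(s["position"]-o))
E
python3 -m crank '[[0,0,0,-0.003,0,-0.0095,255],[0,0,0,-0.006,0,-0.019,255],[0,0,0,-0.01,0,-0.03,255],[0,0,0,-0.012,0,-0.037,255],[0,0,0,-0.012,0,-0.037,255],[0,0,0,-0.01,0,-0.03,255],[0,0,0,-0.006,0,-0.019,255],[0,0,0,0,0,0,255]]'
cat >> nest.py <<'E'
def covt(p,**k):
    "tool pose that puts the cover origin at nest point p, axes aligned"
    f=np.load("rel.npz");Q,o=nest(**k); return o+Q.apply(np.array(p)+f["p"]),Q*R.from_quat(f["q"])
E
python3 -c "
from nest import *
go(*covt([.0786,0,.05]));print(covt([.0786,0,.05])[0])"
```

```text
t: 16.3
position: [0.5565, 0.2025, 0.0126]
eef_rot: [0.987, 0.017, -0.157, 0.003]
ft_force: [-0.2, -0.6, 0.1]
grip_width: 0.126
grasp_force: 35.0
16.3 [0.5565 0.2025 0.0126] x [ 0.9502  0.0317 -0.31  ] z [-0.3097 -0.0117 -0.9508] q [-0.1534  0.8536 -0.374   1.7909  0.2089  0.8407 -2.1481] F [-0.2307 -0.5976  0.0528] 0.12605276421140296 34.99785840511322
[-0.0058 -0.      0.0126]
t: 17.3
position: [0.5571, 0.203, 0.2051]
eef_rot: [0.988, 0.017, -0.156, 0.003]
ft_force: [0.8, 0.6, -4.4]
grip_width: 0.127
grasp_force: 35.0
17.3 [0.5571 0.203  0.2051] x [ 0.9511  0.0319 -0.3073] z [-0.3071 -0.0109 -0.9516] q [-0.114   0.6232 -0.433   1.687   0.1167  1.1627 -2.1072] F [ 0.8336  0.6183 -4.378 ] 0.12665204489926732 34.99768853187561
shift [-0.0442  0.3741  0.1081]
turn [0.041  0.3093 0.2641]
[ 0.4945 -0.1735  0.116 ]
```

```bash
python3 -m crank '[[0,0,0,-0.0047,0.025,0.0014,255],[0,0,0,-0.0085,0.045,0.0028,255],[0,0,0,-0.0113,0.059,0.0037,255],[0,0,0,-0.0113,0.059,0.0037,255],[0,0,0,-0.0113,0.059,0.0037,255],[0,0,0,-0.0113,0.059,0.0037,255],[0,0,0,-0.0085,0.045,0.0028,255],[0,0,0,-0.0047,0.025,0.0016,255]]'
python3 -m crank '[[0.005,0.04,0.035,0,0,0,255],[0.008,0.06,0.05,0,0,0,255],[0.01,0.07,0.06,0,0,0,255],[0.01,0.07,0.06,0,0,0,255],[0.008,0.06,0.05,0,0,0,255],[0,0.01,0.01,0,0,0,255],[0,0,0,0,0,0,255],[0,0,0,0,0,0,255]]'
python3 -c "
from nest import *
go(*covt([.0786,0,.02]));print(covt([.0786,0,.02])[0])"
```

```text
t: 18.3
position: [0.492, -0.1789, 0.2029]
eef_rot: [0.987, 0.015, -0.158, 0.003]
ft_force: [0.2, 0.6, -2.8]
grip_width: 0.129
grasp_force: 35.0
t: 19.3
position: [0.4945, -0.1753, 0.2037]
eef_rot: [0.993, -0.116, -0.002, 0.001]
ft_force: [-1.2, 0.9, -2.9]
grip_width: 0.128
grasp_force: 35.0
19.3 [ 0.4945 -0.1753  0.2037] x [ 0.9731 -0.2301 -0.0037] z [-0.0042 -0.0015 -1.    ] q [ 0.4681  0.3981 -0.3196  2.0547  0.1892  0.7199 -1.7745] F [-1.1715  0.891  -2.8886] 0.12834604263817875 34.99776899814606
shift [ 0.0093 -0.0021  0.1161]
turn [0.0012 0.0027 0.0002]
[ 0.5035 -0.1756  0.0875]
```

```bash
python3 -m crank '[[0.0012,0.0027,0,0.0023,-0.0005,0.015,255],[0,0,0,0.0023,-0.0005,0.02,255],[0,0,0,0.0023,-0.0005,0.025,255],[0,0,0,0.0024,-0.0005,0.025,255],[0,0,0,0,0,0.018,255],[0,0,0,0,0,0.013,255],[0,0,0,0,0,0,255],[0,0,0,0,0,0,255]]'
python3 -c "
from nest import *
go(*covt([.0786,0,.0]));
c=bot.camera('scene');d=bot.camera('top');np.savez('s3.npz',**c);np.savez('t3.npz',**d)
a=cv2.resize(c['color'][150:210,190:280],(480,320),interpolation=2);b=cv2.resize(d['color'][165:265,262:342],(256,320),interpolation=2)
cv2.imwrite('pics/n2.png',np.hstack([a,b])[:,:,::-1])"
```

```text
t: 20.3
position: [0.5038, -0.176, 0.0882]
eef_rot: [0.993, -0.116, 0.0, 0.001]
ft_force: [0.3, 1.5, -3.3]
grip_width: 0.125
grasp_force: 35.0
20.3 [ 0.5038 -0.176   0.0882] x [ 0.9729 -0.2313  0.0003] z [-0.     -0.0015 -1.    ] q [ 0.3949  0.5736 -0.2372  2.1368  0.2942  0.461  -1.8745] F [ 0.3227  1.5132 -3.3142] 0.12549998068209836 34.99769568443298
shift [ 0.0059 -0.0003  0.0197]
turn [ 0.0002 -0.0013 -0.0009]
```

View pics/n2.png

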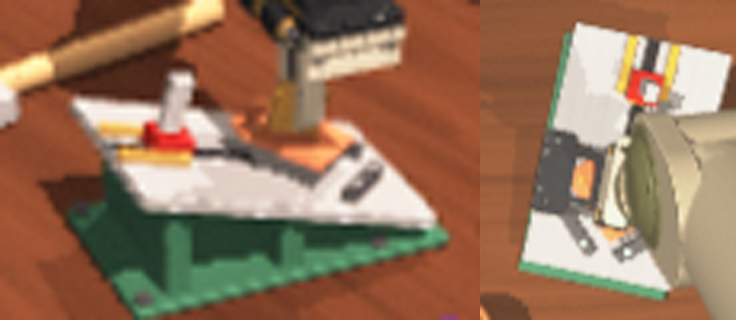

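The cover hangs parallel to the plate, about 20 mm above it, with its +y corner near the fence end and well short of the jaw. Now lowering gently.

```bash
python3 -m crank '[[0,0,0,0.0011,0,0.0035,255],[0,0,0,0.0011,0,0.0035,255],[0,0,0,0.0011,0,0.0035,255],[0,0,0,0.0009,0,0.003,255],[0,0,0,0.0005,0,0.0015,255],[0,0,0,0,0,0,255],[0,0,0,0,0,0,255],[0,0,0,0,0,0,255]]'
python3 -m crank '[[0,0,0,0.0001,0,0.0003,255],[0,0,0,0.0001,0,0.0003,255],[0,0,0,0.0001,0,0.0003,255],[0,0,0,0.0001,0,0.0003,255],[0,0,0,0.0001,0,0.0003,255],[0,0,0,0,0,0,255],[0,0,0,0,0,0,255],[0,0,0,0,0,0,255]]'
python3 -c "
from nest import *
go(*covt([.0786,0,.0]))"
```

```text
t: 21.4
position: [0.508, -0.1771, 0.073]
eef_rot: [0.993, -0.116, -0.0, 0.001]
ft_force: [-0.8, -0.3, -2.9]
grip_width: 0.124
grasp_force: 35.0
t: 22.4
position: [0.5085, -0.1772, 0.0714]
eef_rot: [0.993, -0.116, -0.0, 0.001]
ft_force: [-0.1, -1.2, -2.3]
grip_width: 0.13
grasp_force: 35.0
22.4 [ 0.5085 -0.1772  0.0714] x [ 0.9729 -0.2313 -0.0001] z [-0.0005 -0.0014 -1.    ] q [ 0.3829  0.6044 -0.2215  2.1357  0.3071  0.4311 -1.8851] F [-0.1364 -1.1508 -2.3157] 0.13028415697803655 34.997636675834656
shift [ 0.001  -0.0004  0.0029]
turn [ 0.0002 -0.0008 -0.0009]
```

```bash
python3 -m crank '[[0,0,0,0.0001,0,0.0004,255],[0,0,0,0.0001,0,0.0004,255],[0,0,0,0.0001,0,0.0004,255],[0,0,0,0.0001,0,0.0004,255],[0,0,0,0,0,0,255],[0,0,0,0,0,0,255],[0,0,0,0,0,0,255],[0,0,0,0,0,0,255]]'
```

```text
t: 23.4
position: [0.5089, -0.1773, 0.0698]
eef_rot: [0.993, -0.116, -0.0, 0.001]
ft_force: [0.2, 0.5, -3.5]
grip_width: 0.129
grasp_force: 35.0
```

```bash
python3 -m crank '[[0,0,0,0.0001,0,0.0004,255],[0,0,0,0.0001,0,0.0004,255],[0,0,0,0.0001,0,0.0003,255],[0,0,0,0,0,0,255],[0,0,0,0,0,0,255],[0,0,0,0,0,0,255],[0,0,0,0,0,0,255],[0,0,0,0,0,0,255]]'
```

```text
t: 24.4
position: [0.5091, -0.1773, 0.0691]
eef_rot: [0.993, -0.116, -0.0, 0.001]
ft_force: [-2.5, 0.1, 5.7]
grip_width: 0.131
grasp_force: 35.0
```

Contact is made at about 8 N. I'll ease off slightly and let go.

```bash
python3 -m crank '[[0,0,0,0,0,-0.0003,255],[0,0,0,0,0,0,255],[0,0,0,0,0,0,90],[0,0,0,0,0,0,90],[0,0,0,0,0,0,90],[0,0,0,0,0,0,90],[0,0,0,0,0,0,90],[0,0,0,0,0,0,90]]'
python3 -m crank '[[0,0,0,0,0,-0.01,90],[0,0,0,0,0,-0.02,90],[0,0,0,0,0,-0.03,90],[0,0,0,0,0,-0.04,90],[0,0,0,0,0,-0.04,90],[0,0,0,0,0,-0.03,90],[0,0,0,0,0,0,255],[0,0,0,0,0,0,255]]' 20
python3 -c "
from nest import *
c=bot.camera('scene');d=bot.camera('top');np.savez('s4.npz',**c);np.savez('t4.npz',**d)
a=cv2.resize(c['color'][150:210,190:280],(480,320),interpolation=2);b=cv2.resize(d['color'][165:265,262:342],(256,320),interpolation=2)
cv2.imwrite('pics/n3.png',np.hstack([a,b])[:,:,::-1])"
```

```text
t: 25.4
position: [0.5092, -0.1773, 0.069]
eef_rot: [0.993, -0.116, -0.0, 0.001]
ft_force: [-0.4, 0.2, 0.3]
grip_width: 0.64
grasp_force: 0.0
t: 26.4
position: [0.5088, -0.1771, 0.2388]
eef_rot: [0.993, -0.117, -0.0, 0.001]
ft_force: [0.2, 0.5, -0.2]
grip_width: 0.479
grasp_force: 0.0
26.4 [ 0.5088 -0.1771  0.2388] x [ 0.9729 -0.2314 -0.0005] z [-0.0009 -0.0015 -1.    ] q [ 0.4816  0.3705 -0.3389  1.9886  0.1693  0.8096 -1.7577] F [ 0.2474  0.4613 -0.1963] 0.47858085643955595 0.0
```

View pics/n3.png

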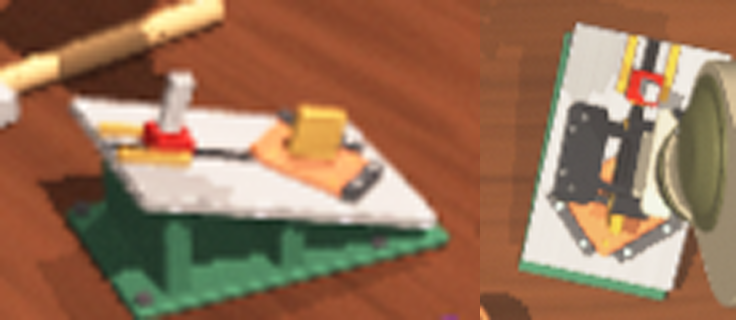

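The cover has slid down into the fence corner: in the left crop it sits between both fences, bar at (320,130). Next I'll look closely at the jaw's pad.

Run:
```python
from nest import *
T=dict(np.load("top0.npz"));S=dict(np.load("s4.npz"))
Q,o=nest(o=(.446,-.162,.035))
for n,c in(("top",T),("scene",S)):
  for z in(0,.016):
    for x in(.1019,.14,.15,.16,.17):print(n,z,x,proj(c,o+Q.apply([x,0,z])).round(1))
a=cv2.resize(T["color"][176:206,302:332],(400,400),interpolation=0);b=cv2.resize(S["color"][166:196,206:236],(400,400),interpolation=0)
cv2.imwrite("pics/jaw.png",np.hstack([a,b])[:,:,::-1])
```

```text
26.5 [ 0.5086 -0.177   0.2381] x [ 0.9729 -0.2313 -0.002 ] z [-0.0022 -0.0009 -1.    ] q [ 0.4813  0.3718 -0.3388  1.9888  0.1693  0.8096 -1.7576] F [ 0.2689 -0.7996 -0.3653] 0.39371177856568323 0.0
top 0 0.1019 [306.9 214.1]
top 0 0.14 [309.8 202.4]
top 0 0.15 [310.5 199.2]
top 0 0.16 [311.3 196.1]
top 0 0.17 [312. 193.]
top 0.016 0.1019 [307.5 215.4]
top 0.016 0.14 [310.4 203.4]
top 0.016 0.15 [311.2 200.3]
top 0.016 0.16 [312.  197.1]
top 0.016 0.17 [312.7 193.9]
scene 0 0.1019 [237.1 179.5]
scene 0 0.14 [228.5 178.9]
scene 0 0.15 [226.2 178.7]
scene 0 0.16 [223.9 178.5]
scene 0 0.17 [221.5 178.3]
scene 0.016 0.1019 [238.2 175.9]
scene 0.016 0.14 [229.6 175.2]
scene 0.016 0.15 [227.3 175. ]
scene 0.016 0.16 [225.  174.8]
scene 0.016 0.17 [222.6 174.6]
```

View pics/jaw.png

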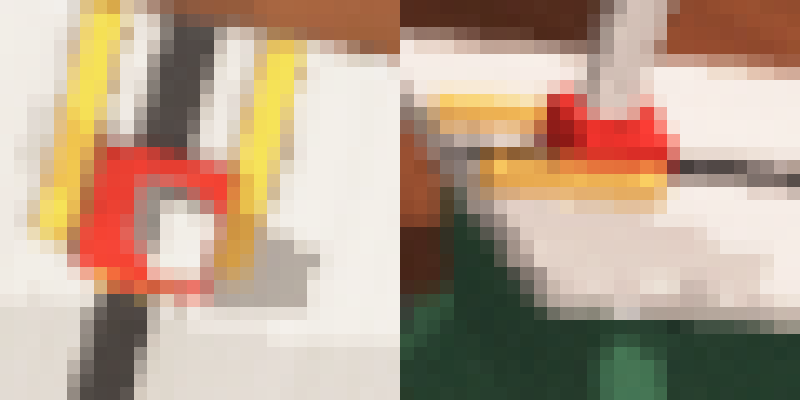

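The top crop shows the jaw's red face at row ≈195.5, i.e. nest x ≈ 164 mm. A thin brass strip (about 1.5 px, 5 mm) sits in front of it, so the pad should meet the cover after about 56 mm of travel. I'll go behind the post with the fingers closed.

```bash
python3 -c "
from nest import *
Rt=R.from_euler('z',-13.3,degrees=True)*FLIP
p,_=target([.2175,0,.036],o=(.446,-.162,.035));print(p);go(p,Rt)"
```

```text
26.5 [ 0.5086 -0.177   0.2381] x [ 0.9729 -0.2313 -0.002 ] z [-0.0022 -0.0009 -1.    ] q [ 0.4813  0.3718 -0.3388  1.9888  0.1693  0.8096 -1.7576] F [ 0.2689 -0.7996 -0.3653] 0.39371177856568323 0.0
[ 0.6365 -0.207   0.1364]
shift [ 0.1316 -0.0005  0.1014]
turn [ 0.0014  0.002  -0.0012]
```

```bash
python3 -m crank '[[0,0.002,0,0.025,0,0,255],[0,0,0,0.04,0,0,255],[0,0,0,0.04,0,0,255],[0,0,0,0.0266,-0.0005,0,255],[0,0,0,0,0,0.04,255],[0,0,0,0,0,0.04,255],[0,0,0,0,0,0.0214,255],[0,0,0,0,0,0,255]]' 20
python3 -m crank '[[0,0,0,-0.0024,0,0.0008,255],[0,0,0,-0.0024,0,0.0008,255],[0,0,0,-0.0024,0,0.0008,255],[0,0,0,-0.0024,0,0.0008,255],[0,0,0,-0.0024,0,0.0008,255],[0,0,0,0,0,0,255],[0,0,0,0,0,0,255],[0,0,0,0,0,0,255]]'
cat > jw.py <<'E'
from nest import *
Q,o=nest(o=(.446,-.162,.035))
print("tcp in nest mm",Q.inv().apply(s["position"]-o)*1e3,"F nest",Q.inv().apply(s["ft_force"]))
E
python3 jw.py
```

```text
t: 27.5
position: [0.636, -0.2067, 0.1349]
eef_rot: [0.993, -0.116, -0.002, 0.0]
ft_force: [-0.7, -0.4, 0.9]
grip_width: 0.006
grasp_force: 0.0
t: 28.5
position: [0.626, -0.2045, 0.1338]
eef_rot: [0.993, -0.116, 0.001, 0.001]
ft_force: [0.1, 0.2, -0.7]
grip_width: 0.01
grasp_force: 0.0
28.5 [ 0.626  -0.2045  0.1338] x [ 0.9729 -0.2313  0.0019] z [ 0.0016 -0.0018 -1.    ] q [ 0.4119  0.627  -0.2818  1.8208  0.2504  0.7267 -1.8112] F [ 0.1499  0.2221 -0.673 ] 0.00974596890537498 0.0
tcp in nest mm [206.4132   0.0444  36.7747] F nest [-0.1179  0.2506 -0.6694]
```

```bash
python3 -m crank '[[0,0,0,-0.0014,0,0.0005,255],[0,0,0,-0.0014,0,0.0005,255],[0,0,0,-0.0014,0,0.0004,255],[0,0,0,-0.0014,0,0.0005,255],[0,0,0,-0.0014,0,0.0004,255],[0,0,0,-0.0014,0,0.0005,255],[0,0,0,-0.0014,0,0.0004,255],[0,0,0,-0.0014,0,0.0005,255]]'
python3 jw.py|tail -1
```

```text
t: 29.5
position: [0.6154, -0.202, 0.1302]
eef_rot: [0.993, -0.116, 0.001, 0.001]
ft_force: [1.4, 0.1, 0.8]
grip_width: 0.004
grasp_force: 1.1
tcp in nest mm [194.9342   0.068   36.7418] F nest [1.5109 0.4075 0.379 ]
```

```bash
python3 -m crank '[[0,0,0,-0.0014,0,0.0005,255],[0,0,0,-0.0014,0,0.0005,255],[0,0,0,-0.0014,0,0.0004,255],[0,0,0,-0.0014,0,0.0005,255],[0,0,0,-0.0014,0,0.0004,255],[0,0,0,-0.0014,0,0.0005,255],[0,0,0,-0.0014,0,0.0004,255],[0,0,0,-0.0014,0,0.0005,255]]'
python3 jw.py|tail -1
```

```text
t: 30.5
position: [0.604, -0.1993, 0.1263]
eef_rot: [0.993, -0.116, 0.001, 0.001]
ft_force: [0.5, 0.1, 1.0]
grip_width: 0.004
grasp_force: 1.1
tcp in nest mm [182.6338   0.0623  36.6767] F nest [0.7738 0.2372 0.8229]
```

```bash
cat > red.py <<'E'
from jw import *
c=bot.camera("scene");np.savez("sc_now.npz",**c)
def red(c):
    i=c["color"][155:200,195:260].astype(int);m=(i[...,0]>150)&(i[...,1]<80)&(i[...,2]<90);y,x=np.nonzero(m);return np.array([x.mean()+195,y.mean()+155]),len(x),x.max()+195
for k in(dict(np.load("s4.npz")),c):print(red(k))
E
python3 red.py|tail -2
```

```text
(array([226.5693, 169.2409]), 137, np.int64(259))
(array([227.878 , 170.7561]), 82, np.int64(259))
```

```bash
sed -i 's/\[155:200,195:260\]/[170:186,210:245]/;s/>150/>200/;s/+195/+210/g;s/+155/+170/' red.py; python3 red.py|tail -2
python3 -c "
from h import *
a=dict(np.load('s4.npz'))['color'];b=dict(np.load('sc_now.npz'))['color']
print(a[177,210:245].tolist());print(b[177,210:245].tolist())"
```

```text
(array([222.05, 175.7 ]), 20, np.int64(225))
(array([227.  , 178.25]), 4, np.int64(228))
[[121, 109, 106], [97, 88, 82], [124, 86, 48], [171, 116, 59], [140, 94, 51], [144, 101, 60], [150, 108, 74], [137, 67, 39], [179, 68, 38], [195, 60, 40], [219, 54, 40], [220, 54, 41], [220, 51, 40], [218, 45, 39], [219, 46, 39], [217, 43, 37], [221, 121, 111], [230, 215, 204], [232, 217, 207], [232, 217, 208], [232, 218, 208], [235, 221, 211], [238, 226, 216], [239, 227, 218], [242, 231, 224], [242, 231, 224], [241, 213, 195], [247, 153, 97], [253, 178, 113], [254, 185, 119], [254, 186, 117], [254, 191, 118], [251, 169, 103], [188, 108, 60], [193, 133, 60]]
[[70, 61, 59], [44, 34, 27], [68, 46, 25], [61, 42, 25], [51, 37, 26], [55, 41, 30], [61, 48, 40], [53, 44, 39], [61, 51, 44], [76, 55, 50], [90, 25, 19], [114, 25, 21], [121, 27, 22], [142, 27, 24], [167, 35, 30], [168, 35, 31], [166, 31, 27], [167, 32, 27], [182, 34, 31], [221, 122, 113], [233, 219, 210], [236, 224, 214], [239, 227, 217], [239, 227, 218], [243, 232, 226], [242, 231, 224], [241, 214, 197], [247, 154, 98], [253, 179, 114], [254, 185, 118], [254, 188, 119], [254, 192, 120], [252, 173, 107], [189, 110, 62], [194, 133, 62]]
```

```bash
python3 - <<'E' | tail -12
from jw import *
c=dict(np.load("sc_now.npz"));a=c["color"].astype(int)
def hit(uv,k,v):
    O,d=ray(c,uv);O=Q.inv().apply(O-o);d=Q.inv().apply(d);return (O+d*(v-O[k])/d[k])*1e3
print("cut edge",hit((236.4,177),2,.005),"red",hit((229.3,177),1,.015),hit((229.3,177),0,.151))
for v in range(173,184):print(v,[tuple(p) for p in a[v,226:240]])
E
```

```text
cut edge [100.9401 -12.0667   5.    ] red [147.6334  15.      15.4282] [151.      20.7657  18.1832]
173 [(np.int64(152), np.int64(121), np.int64(115)), (np.int64(223), np.int64(178), np.int64(168)), (np.int64(247), np.int64(239), np.int64(232)), (np.int64(247), np.int64(238), np.int64(232)), (np.int64(247), np.int64(238), np.int64(231)), (np.int64(247), np.int64(239), np.int64(232)), (np.int64(247), np.int64(238), np.int64(231)), (np.int64(246), np.int64(238), np.int64(232)), (np.int64(246), np.int64(238), np.int64(231)), (np.int64(247), np.int64(238), np.int64(232)), (np.int64(246), np.int64(238), np.int64(231)), (np.int64(246), np.int64(237), np.int64(231)), (np.int64(246), np.int64(237), np.int64(231)), (np.int64(247), np.int64(237), np.int64(229))]
174 [(np.int64(162), np.int64(91), np.int64(84)), (np.int64(232), np.int64(128), np.int64(117)), (np.int64(249), np.int64(229), np.int64(219)), (np.int64(248), np.int64(239), np.int64(233)), (np.int64(248), np.int64(239), np.int64(233)), (np.int64(247), np.int64(239), np.int64(232)), (np.int64(247), np.int64(238), np.int64(231)), (np.i
[... 5546 characters left out ...]
(247), np.int64(238), np.int64(232))]
183 [(np.int64(245), np.int64(235), np.int64(229)), (np.int64(245), np.int64(235), np.int64(228)), (np.int64(246), np.int64(236), np.int64(230)), (np.int64(246), np.int64(236), np.int64(230)), (np.int64(246), np.int64(236), np.int64(231)), (np.int64(246), np.int64(237), np.int64(231)), (np.int64(247), np.int64(238), np.int64(232)), (np.int64(246), np.int64(237), np.int64(231)), (np.int64(246), np.int64(237), np.int64(231)), (np.int64(247), np.int64(238), np.int64(231)), (np.int64(246), np.int64(237), np.int64(230)), (np.int64(246), np.int64(238), np.int64(231)), (np.int64(246), np.int64(238), np.int64(231)), (np.int64(246), np.int64(238), np.int64(232))]
```

```bash
python3 -m crank '[[0,0,0,-0.0018,0,0.0006,255],[0,0,0,-0.0018,0,0.0006,255],[0,0,0,-0.0018,0,0.0006,255],[0,0,0,-0.0018,0,0.0006,255],[0,0,0,-0.0018,0,0.0006,255],[0,0,0,-0.0018,0,0.0006,255],[0,0,0,-0.0018,0,0.0006,255],[0,0,0,-0.0018,0,0.0005,255]]'
python3 -m crank '[[0,0,0,-0.0018,0,0.0006,255],[0,0,0,-0.0018,0,0.0006,255],[0,0,0,-0.0018,0,0.0006,255],[0,0,0,-0.0018,0,0.0006,255],[0,0,0,-0.0018,0,0.0006,255],[0,0,0,-0.0018,0,0.0006,255],[0,0,0,-0.0018,0,0.0005,255],[0,0,0,-0.0014,0,0.0005,255]]'
python3 red.py | sed -n 2p
python3 -c "
from h import *
c=dict(np.load('sc_now.npz'))['color']
cv2.imwrite('pics/gap.png',cv2.resize(c[160:190,212:252],(800,600),interpolation=0)[:,:,::-1])"
```

```text
t: 31.6
position: [0.59, -0.196, 0.1215]
eef_rot: [0.993, -0.116, 0.001, 0.001]
ft_force: [1.8, -0.1, 1.6]
grip_width: 0.009
grasp_force: 1.1
t: 32.6
position: [0.5764, -0.1927, 0.1169]
eef_rot: [0.993, -0.116, 0.001, 0.001]
ft_force: [2.0, 0.5, 2.7]
grip_width: 0.005
grasp_force: 1.1
tcp in nest mm [152.7039   0.1242  36.5215] F nest [2.6083 0.9463 1.9765]
```

View pics/gap.png

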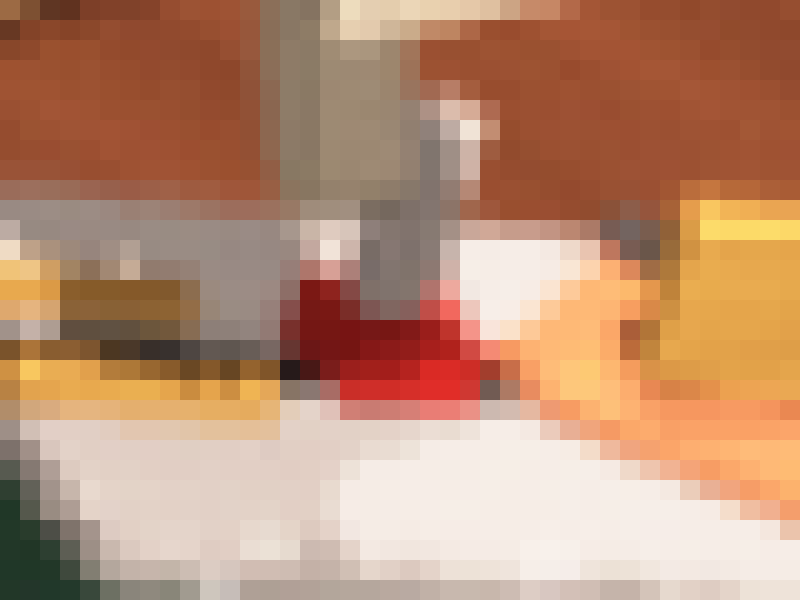

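The pad hasn't reached the cut edge yet (face at about 121 mm). Now creeping in with the force checked after each call.

```bash
python3 -m crank '[[0,0,0,-0.0006,0,0.0002,255],[0,0,0,-0.0006,0,0.0002,255],[0,0,0,-0.0006,0,0.0002,255],[0,0,0,-0.0006,0,0.0002,255],[0,0,0,-0.0006,0,0.0002,255],[0,0,0,-0.0006,0,0.0002,255],[0,0,0,-0.0005,0,0.0002,255],[0,0,0,-0.0004,0,0.0001,255]]' | grep -E "^t|pos|ft"; python3 jw.py | tail -1
python3 -m crank '[[0,0,0,-0.0001,0,0,255],[0,0,0,-0.0001,0,0,255],[0,0,0,-0.0001,0,0.0001,255],[0,0,0,-0.0001,0,0,255],[0,0,0,-0.0001,0,0,255],[0,0,0,-0.0001,0,0.0001,255],[0,0,0,-0.0002,0,0.0001,255],[0,0,0,-0.0001,0,0,255]]' | grep -E "^t"; python3 jw.py | tail -1
```

```text
t: 33.65
position: [0.5721, -0.1917, 0.1154]
ft_force: [1.0, -0.5, 1.6]
tcp in nest mm [148.0596   0.0822  36.4642] F nest [ 1.5002 -0.2735  1.1813]
t: 34.65
tcp in nest mm [147.1312   0.0603  36.4942] F nest [1.7861 0.7421 1.5964]
```

```bash
python3 -m crank '[[0,0,0,-0.0002,0,0.0001,255],[0,0,0,-0.0002,0,0,255],[0,0,0,-0.0001,0,0.0001,255],[0,0,0,-0.0001,0,0,255],[0,0,0,-0.0001,0,0.0001,255],[0,0,0,-0.0001,0,0,255],[0,0,0,-0.0002,0,0.0001,255],[0,0,0,-0.0002,0,0,255]]' | grep -E "^t"; python3 jw.py | tail -1
```

```text
t: 35.65
tcp in nest mm [145.8485   0.0608  36.4299] F nest [1.1738 0.355  1.1318]
```

```bash
python3 -m crank '[[0,0,0,-0.0002,0,0.0001,255],[0,0,0,-0.0002,0,0,255],[0,0,0,-0.0001,0,0.0001,255],[0,0,0,-0.0001,0,0,255],[0,0,0,-0.0001,0,0.0001,255],[0,0,0,-0.0001,0,0,255],[0,0,0,-0.0002,0,0.0001,255],[0,0,0,-0.0002,0,0,255]]' | grep -E "^t"; python3 jw.py | tail -1
```

```text
t: 36.65
tcp in nest mm [144.5969   0.0726  36.4595] F nest [ 2.2566 -0.0912  1.1158]
```

```bash
python3 -m crank '[[0,0,0,-0.0002,0,0.0001,255],[0,0,0,-0.0002,0,0,255],[0,0,0,-0.0001,0,0.0001,255],[0,0,0,-0.0001,0,0,255],[0,0,0,-0.0001,0,0.0001,255],[0,0,0,-0.0001,0,0,255],[0,0,0,-0.0002,0,0.0001,255],[0,0,0,-0.0002,0,0,255]]' | grep -E "^t"; python3 jw.py | tail -1
```

```text
t: 37.65
tcp in nest mm [143.3132   0.0735  36.4189] F nest [2.316  0.4557 1.1185]
```

```bash
python3 -m crank '[[0,0,0,-0.0002,0,0.0001,255],[0,0,0,-0.0002,0,0,255],[0,0,0,-0.0001,0,0.0001,255],[0,0,0,-0.0001,0,0,255],[0,0,0,-0.0001,0,0.0001,255],[0,0,0,-0.0001,0,0,255],[0,0,0,-0.0001,0,0,255],[0,0,0,-0.0001,0,0,255]]' | grep -E "^t"; python3 jw.py | tail -1
```

```text
t: 38.65
tcp in nest mm [142.2989   0.0768  36.4505] F nest [2.5993 0.3198 1.4314]
```

```bash
python3 -m crank '[[0,0,0,-0.0002,0,0.0001,255],[0,0,0,-0.0002,0,0,255],[0,0,0,-0.0001,0,0.0001,255],[0,0,0,-0.0001,0,0,255],[0,0,0,-0.0001,0,0.0001,255],[0,0,0,-0.0001,0,0,255],[0,0,0,-0.0001,0,0,255],[0,0,0,-0.0001,0,0,255]]' | grep -E "^t"; python3 jw.py | tail -1
```

```text
t: 39.65
tcp in nest mm [141.2431   0.0758  36.4733] F nest [2.0295 1.2094 0.3606]
```

```bash
python3 -m crank '[[0,0,0,-0.0002,0,0.0001,255],[0,0,0,-0.0002,0,0,255],[0,0,0,-0.0001,0,0.0001,255],[0,0,0,-0.0001,0,0,255],[0,0,0,-0.0001,0,0.0001,255],[0,0,0,-0.0001,0,0,255],[0,0,0,-0.0001,0,0,255],[0,0,0,-0.0001,0,0,255]]' | grep -E "^t"; python3 jw.py | tail -1
```

```text
t: 40.65
tcp in nest mm [140.2144   0.0588  36.4906] F nest [ 1.406  -0.2021  0.1992]
```

```bash
python3 -m crank '[[0,0,0,-0.0002,0,0.0001,255],[0,0,0,-0.0002,0,0,255],[0,0,0,-0.0001,0,0.0001,255],[0,0,0,-0.0001,0,0,255],[0,0,0,-0.0001,0,0.0001,255],[0,0,0,-0.0001,0,0,255],[0,0,0,-0.0001,0,0,255],[0,0,0,-0.0001,0,0,255]]' | grep -E "^t"; python3 jw.py | tail -1
```

```text
t: 41.65
tcp in nest mm [139.3467   0.0962  36.5198] F nest [ 3.4994  0.8723 -0.5898]
```

```bash
python3 -m crank '[[0,0,0,-0.0001,0,0,255],[0,0,0,-0.0001,0,0.0001,255],[0,0,0,-0.0001,0,0,255],[0,0,0,-0.0001,0,0,255],[0,0,0,-0.0001,0,0.0001,255],[0,0,0,0,0,0,255],[0,0,0,0,0,0,255],[0,0,0,0,0,0,255]]' | grep -E "^t"; python3 jw.py | tail -1
```

```text
t: 42.65
tcp in nest mm [139.138    0.1231  36.5203] F nest [ 5.1499 -0.7509 -0.1126]
```

```bash
python3 -m crank '[[0,0,0,-0.0002,0,0.0001,255],[0,0,0,-0.0002,0,0,255],[0,0,0,-0.0001,0,0,255],[0,0,0,0,0,0,255],[0,0,0,0,0,0,255],[0,0,0,0,0,0,255],[0,0,0,0,0,0,255],[0,0,0,0,0,0,255]]' | grep -E "^t"; python3 jw.py | tail -1
```

```text
t: 43.65
tcp in nest mm [139.0889   0.1232  36.5484] F nest [6.6417 0.034  0.394 ]
```

```bash
python3 -m crank '[[0,0,0,-0.0003,0,0.0001,255],[0,0,0,-0.0003,0,0.0001,255],[0,0,0,-0.0002,0,0.0001,255],[0,0,0,-0.0002,0,0,255],[0,0,0,0,0,0,255],[0,0,0,0,0,0,255],[0,0,0,0,0,0,255],[0,0,0,0,0,0,255]]' | grep -E "^t"; python3 jw.py | tail -1
```

```text
t: 44.65
tcp in nest mm [138.9522   0.1376  36.5715] F nest [8.1243 0.433  0.2332]
```

```bash
python3 -m crank '[[0,0,0,-0.0003,0,0.0001,255],[0,0,0,-0.0003,0,0.0001,255],[0,0,0,-0.0003,0,0.0001,255],[0,0,0,-0.0003,0,0.0001,255],[0,0,0,-0.0003,0,0.0001,255],[0,0,0,0,0,0,255],[0,0,0,0,0,0,255],[0,0,0,0,0,0,255]]' | grep -E "^t"; python3 jw.py | tail -1
```

```text
t: 45.65
tcp in nest mm [138.8104   0.1342  36.6139] F nest [10.8916 -0.6085 -0.4392]
```

```bash
python3 -m crank '[[0,0,0,-0.0003,0,0.0001,255],[0,0,0,-0.0003,0,0.0001,255],[0,0,0,0,0,0,255],[0,0,0,0,0,0,255],[0,0,0,0,0,0,255],[0,0,0,0,0,0,255],[0,0,0,0,0,0,255],[0,0,0,0,0,0,255]]' | grep -E "^t"; python3 jw.py | tail -1
```

```text
t: 46.65
tcp in nest mm [138.7519   0.1454  36.619 ] F nest [12.5205 -0.7664 -0.455 ]
```

```bash
python3 -m crank '[[0,0,0,0,0,0,255],[0,0,0,0,0,0,255],[0,0,0,0,0,0,255],[0,0,0,0,0,0,255],[0,0,0,0.0006,0,-0.0002,255],[0,0,0,0.001,0,-0.0003,255],[0,0,0,0.002,0,-0.0006,255],[0,0,0,0.004,0,-0.0013,255]]' | grep -E "^t"
python3 -m crank '[[0,0,0,0.01,0,-0.0032,255],[0,0,0,0.015,0,-0.005,255],[0,0,0,0.015,0,-0.005,255],[0,0,0,0,0,-0.03,255],[0,0,0,0,0,-0.05,255],[0,0,0,0,0,-0.05,255],[0,0,0,0.02,0,-0.03,255],[0,0,0,0,0,0,255]]' | grep -E "^t|pos|ft"
python3 - <<'E'
from nest import *
c=bot.camera('scene');d=bot.camera('top');np.savez('s9.npz',**c);np.savez('t9.npz',**d)
a=cv2.resize(c['color'][150:210,190:280],(480,320),interpolation=2);b=cv2.resize(d['color'][165:265,262:342],(256,320),interpolation=2)
cv2.imwrite('pics/end.png',np.hstack([a,b])[:,:,::-1])
E
```

```text
t: 47.65
t: 48.65
position: [0.627, -0.2045, 0.2895]
ft_force: [0.6, 1.0, -0.4]
48.65 [ 0.627  -0.2045  0.2895] x [ 0.9728 -0.2315  0.0055] z [ 0.005  -0.0026 -1.    ] q [ 0.4469  0.4695 -0.3283  1.6708  0.1737  1.0245 -1.7426] F [ 0.6489  1.0309 -0.3853] 0.004446637163689589 0.0
```

View pics/end.png

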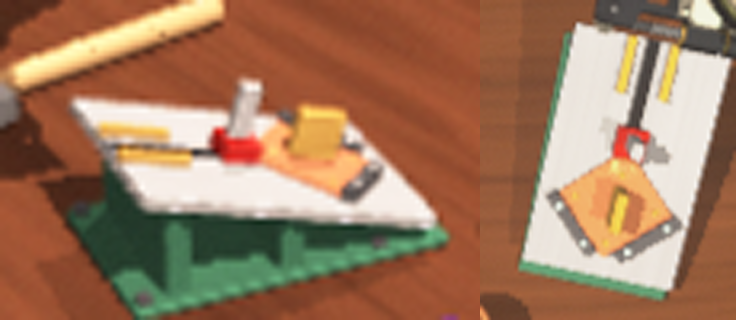

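The cover sits against both fences (top crop, centre about (620,205)), and the jaw's pad rests on its cut corner (630,150). The robot is clear of everything, so I'm handing in.

```bash
python3 -c "
from rig import bot
print(bot.finish_job())"
```

```text
the job is handed in; nothing more can be done
None
```

The job is handed in at about 49 s: the cover slid into the fence corner after release, the jaw pressed it with roughly 10 N for about a second (12.5 N at the wrist less jaw friction) and bears on its cut corner, and the arm is clear; on the way I set the cover back down once to regrip it, and joint 6 briefly read 0.106 against its stated 0.11 limit.

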